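Dip the oil tank and hold the gauge up for reading

ROBOT

A 6-joint arm with a two-finger parallel gripper is mounted at the origin on a cart in front of the work surface, level with it; the furniture and walls round the work are solid. World frame = base frame: x ahead of the robot, y to its left, z up, the work surface at z = 0. Lengths are in mm, angles in rad, forces in N, time in s.
With the tool pointing down it reaches from about 350 to 975 mm from the base axis. Payload 7.1 kg.
Tool frame: the origin (TCP) lies between the finger pads; the fingertips stand 19 mm ahead of it and the grasp point (between the pads) is the TCP (ctrl.tcp_to_tips is the distance from the TCP to the fingertips, in mm); z points along the fingers, y is the line along which they close (so a half turn about z gives the same grasp; the last joint's range is limited). The gripper opens to 88 mm and grips with 3 to 60 N. Pads are 20 mm wide; open, the fingers measure 115 mm over their backs; the gripper's body (75 mm by 178 mm) begins 61 mm behind the grasp point.
Start: joints at [1.32, 0.423, 1.63, -0, 1.089, -0.019], TCP at [143.55, 608.275, 206.175] pointing down, gripper open.
Joint ranges: [-3, 3], [-0.9, 2.11], [0.09, 2.58], [-1.31, 4.45], [0.11, 2.69], [-2.54, 2.54]. Speed limits (rad/s): [2.39, 2.39, 3.01, 3.14, 3.14, 3.14].

INTERFACE

Orientations are given as a rotation vector (axis times angle).
In Python, from workcell import status, optics, ctrl gives the robot as it stands. The module is installed in compiled form; this text tells all that it offers.
- The arm moves only by the shell command python3 -m inch 'ROWS'. ROWS is JSON, a list that holds one entry, the list of rows, each a list of 7 numbers: the shift along the tool's x, y, z in mm, then the turn, a rotation vector about the tool's x, y, z in rad, then the opening in per cent of the stroke, from 0 (shut) to 100 (fully open). A call has 1 to 20 rows; each row is the pose to reach, as a shift and turn from the pose commanded when the call began, along the tool's axes at that moment; what a row does not reach only later rows make up. A row lasts 1/10 s, in which the tool goes at most 50 mm and 8.59 degrees, less where a joint would pass 70% of its speed; a pose out of reach is approached as far as the arm can. A call with a gripper value outside its range is refused whole. The fingers move at their own pace and stop on an object; the grip force is fixed at half the most. Time passes only in rows, so rows that repeat a pose let the fingers close. It gives the time, the measured TCP pose, the force, the opening and the grip force at its end, in the units of the state.
- status.get_obs(): the state, without advancing time (a new reading comes with each control period).
- optics.get_image(name): name is "side" or "top" or "wrist"; returns a dict with "frame" (420x560x3 uint8, red, green, blue), "fx", "fy", "cx", "cy" (pixels), "k1" (the pictures are not rectified: a ray, as slopes to the right and down, at radius r is drawn at 1 + k1 r^2 times it, then the intrinsics apply), "rvec" (rotation vector, rad) and "tvec" (3), from world to camera coordinates, as OpenCV has them; the wrist camera has in their place "hand_eye" (4x4, takes a point from camera to tool coordinates, whose origin is the TCP and whose axes are the flange's). Camera axes: x right, y down, z forward; pixel columns grow to the right and rows downward; lengths in mm; the calibration is good to about 2 mm. A picture is of the moment at which its call begins: read the wrist's pose just before it. There is no depth.
- ctrl.close_job(): hands the job in; it is judged then, once.
The state is a dict: "t": time; "qpos": joint angles; "qvel": joint speeds; "joint_torque": joint torques, N m; "ee_pos": TCP position; "orientation": TCP orientation; "ft_force": force on the tool from outside, world axes, zero at the start; "moment": the same for the moment, N m; "width": finger opening in mm; "grasp_force": force on a finger pad.
Only numpy, scipy, OpenCV 4.12 (cv2) and the standard library are available. Lean on these libraries where they do the work, as an engineer would, in place of code of your own. Each camera call takes 0.05 s, during which the arm holds its last target. There are 200 camera calls.

TASK

Check the small grey oil tank: slide the shutter's red grip along its track until its white line stands in line with the green mark, so that the window in the shutter uncovers the tilted guide tube. Then take the dip gauge by its yellow handle from the wooden rest, push its rod down the tube until the brass collar stops against the shutter, and draw it right out again. Finish while still holding the gauge in the gripper, level and still, at least 25 cm above the bench and clear of everything, so that its tip can be read; leave the shutter open and the other things on the bench where they are.

Things in the scene. Friction and masses are not known exactly. Their poses are not given: they have to be found in the camera images.
- tank: Grey steel oil tank, fixed to the bench, 120 x 110 x 125 mm with a dark lid (132 x 122 mm) and a black cap that reaches z = 143 mm. Origin: centre of its underside, on the bench. z up; x points from the side where the guide tube enters straight through to the far side.
- guide: Guide tube fixed to the tank, 25 mm outside, bore 15 mm, open for 105 mm. Origin: on its axis, in the shutter's outer face, where the collar stops, about 110 mm above the bench. x: down the tube, 30 degrees below the tank's x; y: level, along the track; z: up, leaning 30 degrees over the tank. Track plate across the mouth: 118 (y) x 52 (z) mm. The green mark is on its top rail, y = 0, z = 26 mm.
- shutter (a joint): Steel shutter plate, 4 mm thick, sliding along the guide's +y from 0 to 0.045 m; stays where left (friction 1.5 N). Its window, 26 (y) x 18 mm, lies below the grip. At 0 grip and window are at the guide's y = -32 mm and the tube is closed; at 0.032 they are centred on the tube, in line with the mark (0.026 to 0.038 will do); beyond that the window passes it again.
- shutter_grip (a point): Centre of the top of the red grip of the shutter. The grip is 14 mm wide along the guide's y, 14 mm deep along the guide's x, and its red part runs from 30 mm (z = 28 mm) below this point up to it along the guide's z; it carries a white centre line. Site axes as the guide's.
- gauge: Dip gauge, loose, 0.12 kg (varies), lying level in the rest. Origin: on its axis in the collar's front face; x along the rod to the tip, z up in the rest. Steel rod 10 mm thick, 90 mm ahead of the origin, with black rings; brass collar 32 mm across, 6 mm thick; flat-sided yellow handle from x = -6 to -106 mm, 16 (y) x 18 mm (z). Centre of mass near x = -40 mm.
- gauge_handle (a point): Grip point of the gauge's handle, on its axis 55 mm behind the collar's front face. Axes as the gauge's.
- gauge_tip (a point): Tip of the gauge's rod, 90 mm ahead of the collar's front face.
- rest: Plywood rest, fixed: base 200 x 60 x 8 mm, two open-topped forks 36 mm wide, up to 69 mm high (for the rod, at x = 60 mm, 12 mm thick) and 65 mm (for the handle, at x = -98 mm, 14 mm thick). Origin: on the bench below the lying gauge's origin, whose axis is 62 mm above the bench; x towards the gauge's tip. Between the forks the handle is free.
- solder_spool: Bystander: spool of silvery wire with black flanges, 64 mm in diameter, 60 mm high, upright; origin at the centre of its underside. Leave it alone.
- black_tape: Bystander: roll of black tape lying flat, 63 mm in diameter, 19 mm high; origin at the centre of its underside. Leave it alone.
- strip: Bystander: black terminal strip, 34 x 150 x 22 mm, long along its y; origin at the centre of its underside. Leave it alone.
- driver: Bystander: green-handled screwdriver, 184 mm long along its y, 24 mm thick; origin at the centre of its underside. Leave it alone.

How it is judged (in metres and radians):
On the way, in this order (a step that is already met when the one before it is completed fails the run):
1. the shutter is open: its grip stands in line with the green mark, within 6 mm (value of joint shutter between 0.026 and 0.038 m and velocity of joint shutter between -0.005 and 0.005 m/s), for 0.2 s.
2. the gauge, held in the fingers, is down the tube with its collar against the shutter (within 4 mm) (x of gauge in the frame of guide above -0.004 m and distance between gauge and guide below 0.007 m and angle between the x axis of gauge and the x axis of guide, either way round below 0.12 rad and contact force between the fingers and gauge above 0.5 N), for 0.1 s.
3. the gauge is drawn right out: its tip is at least 20 mm outside the mouth (x of gauge_tip in the frame of guide below -0.02 m and contact force between the fingers and gauge above 0.5 N), for 0.1 s.
At the end, for the whole second after the job is handed in: The fingers still hold the gauge, level within 8 degrees, at rest, tip and collar at least 24 cm above the bench, the tip at least 20 mm outside the tube's mouth, touching neither tank nor rest; the shutter is still open (grip within 10 mm of the mark) (all of step 3 and height (world z) of each of gauge_tip, gauge above 0.24 m and angle between gauge's own x axis and vertical between 1.43 and 1.71 rad and linear speed of gauge below 0.02 m/s and angular speed of gauge below 0.1 rad/s and contact force between gauge and tank below 0.1 N and contact force between gauge and rest below 0.1 N and value of joint shutter between 0.022 and 0.042 m); the arm keeps its last pose, push and grip.
It fails at once if a bystander (spool, tape, terminal strip or screwdriver) is moved by more than 20 mm (distance of any of solder_spool, black_tape, strip, driver from where it was at the start of the episode above 0.02 m).
It also fails if it takes over 64 s, if anything falls off the work surface, if the arm or the gripper's body presses on something with over 40 N, if the wrist force passes 120 N, or if a joint passes its speed limit or range.

## Working session

There is one attempt and no reset: what is moved stays moved. The work goes in short steps, Python scripts to look and compute and a shell command to move; the robot and the scene stay as the last step left them, time stands still between calls to the robot, and variables do not carry over. Pictures are saved under pics/ and viewed, at most 10 in all, crops included, and the job is handed in when it is done.

```bash
mkdir -p pics; cat > h.py <<'E'
import numpy as np, cv2
from scipy.spatial.transform import Rotation as R
from workcell import status, optics, ctrl
def cam(n):
    o=status.get_obs(); d=optics.get_image(n); 
    if n=="wrist":
        T=np.eye(4);T[:3,:3]=R.from_rotvec(o["orientation"]).as_matrix();T[:3,3]=o["ee_pos"]
        M=T@np.array(d["hand_eye"]); d["C"]=M[:3,3]; d["Rw"]=M[:3,:3]
    else:
        Rm=R.from_rotvec(np.ravel(d["rvec"])).as_matrix(); d["Rw"]=Rm.T; d["C"]=-Rm.T@np.ravel(d["tvec"])
    d["img"]=cv2.cvtColor(np.asarray(d["frame"]),cv2.COLOR_RGB2BGR)
    return d
def ray(d,u,v):
    x=(u-d["cx"])/d["fx"];y=(v-d["cy"])/d["fy"];rd=np.hypot(x,y);r=rd
    for _ in range(30): r=rd/(1+d["k1"]*r*r)
    s=r/rd if rd>0 else 1
    w=d["Rw"]@np.array([x*s,y*s,1]); return d["C"],w/np.linalg.norm(w)
def plane(d,u,v,z):
    c,w=ray(d,u,v); return c+w*(z-c[2])/w[2]
def tri(*rays):
    A=sum(np.eye(3)-np.outer(w,w) for c,w in rays); b=sum((np.eye(3)-np.outer(w,w))@c for c,w in rays)
    p=np.linalg.solve(A,b); return p,[np.linalg.norm((np.eye(3)-np.outer(w,w))@(p-c)) for c,w in rays]
def proj(d,p):
    q=d["Rw"].T@(np.asarray(p,float)-d["C"]);x,y=q[:2]/q[2];k=1+d["k1"]*(x*x+y*y)
    return np.array([d["fx"]*x*k+d["cx"],d["fy"]*y*k+d["cy"]])
def mask(d,lo,hi):
    m=cv2.inRange(cv2.cvtColor(d["img"],cv2.COLOR_BGR2HSV),lo,hi); 
    n,l,s,c=cv2.connectedComponentsWithStats(m); i=[j for j in range(1,n) if s[j,4]>15]
    return l,[(j,s[j].tolist(),c[j].round(1).tolist()) for j in i]
E
python3 - <<'E'
from h import *
for n in("side","top"):
    d=cam(n); cv2.imwrite(f"pics/{n}0.png",d["img"]); print(n,d["C"].round(),d["fx"],d["k1"])
    for nm,lo,hi in(("red",(0,130,80),(8,255,255)),("yel",(20,120,100),(34,255,255)),("grn",(40,90,60),(85,255,255))):
        print(nm,[x[1:] for x in mask(d,lo,hi)[1]])
o=status.get_obs();print(o["ee_pos"],o["orientation"],o["width"],R.from_rotvec(o["orientation"]).as_matrix().round(3))
E
```

```text
side [521. 768. 829.] 420.61745463142984 0.011528156907699373
red [([207, 21, 7, 4, 25], [210.4, 22.5]), ([236, 41, 24, 16, 302], [247.4, 49.1]), ([248, 61, 16, 3, 31], [255.8, 61.8]), ([252, 65, 12, 10, 52], [257.8, 68.0]), ([312, 82, 8, 13, 63], [315.5, 88.3]), ([234, 104, 48, 47, 1236], [259.0, 127.8]), ([319, 131, 23, 14, 191], [329.5, 137.9]), ([242, 156, 36, 14, 308], [258.6, 162.2]), ([143, 165, 7, 8, 20], [146.2, 167.8]), ([138, 174, 5, 10, 23], [140.0, 179.3]), ([240, 183, 5, 6, 26], [241.8, 185.8]), ([134, 186, 5, 7, 16], [136.1, 189.2]), ([123, 196, 11, 15, 71], [128.5, 203.2]), ([281, 300, 7, 9, 40], [283.9, 304.0])]
yel [([266, 52, 32, 9, 172], [282.0, 55.8]), ([297, 138, 10, 16, 83], [301.7, 145.6])]
grn [([293, 79, 8, 12, 45], [296.9, 85.0]), ([190, 269, 49, 41, 1247], [212.9, 289.2]), ([334, 327, 15, 44, 347], [341.2, 348.3])]
top [ 415.    2. 1298.] 474.7668079026483 -0.013397409024316957
red [([282, 75, 12, 3, 22], [287.0, 76.4]), ([483, 81, 8, 9, 59], [486.7, 85.1]), ([81, 87, 20, 5, 66], [90.5, 88.9]), ([104, 87, 9, 4, 26], [108.0, 88.9]), ([114, 87, 10, 4, 32], [118.2, 88.6]), ([128, 87, 20, 4, 72], [138.0, 88.5]), ([455, 140, 72, 66, 2141], [490.0, 175.2]), ([404, 159, 45, 43, 1330], [425.9, 179.9]), ([344, 161, 6, 7, 37], [346.4, 163.9]), ([377, 182, 7, 5, 23], [379.3, 184.0]), ([165, 214, 10, 3, 19], [168.9, 214.7]), ([464, 254, 31, 31, 463], [479.1, 268.6]), ([7, 276, 17, 23, 88], [12.2, 289.0]), ([22, 302, 17, 23, 87], [28.1, 312.9]), ([3, 321, 18, 10, 44], [12.5, 325.1]), ([37, 328, 23, 23, 120], [45.7, 340.0]), ([70, 399, 13, 21, 90], [75.8, 409.9])]
yel [([407, 221, 43, 15, 255], [428.8, 228.8])]
grn [([209, 133, 35, 44, 589], [225.5, 153.0]), ([157, 257, 35, 10, 263], [174.8, 262.0])]
[143.42143213 607.77765336 205.4971163 ] [-3.63260272e-01 -3.12034067e+00  2.12971535e-03] 87.70545100345228 [[-0.973  0.23  -0.   ]
 [ 0.23   0.973 -0.001]
 [ 0.    -0.001 -1.   ]]
```

View pics/side0.png

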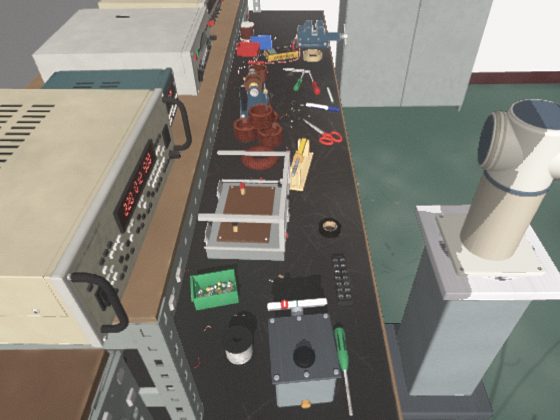

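View pics/top0.png

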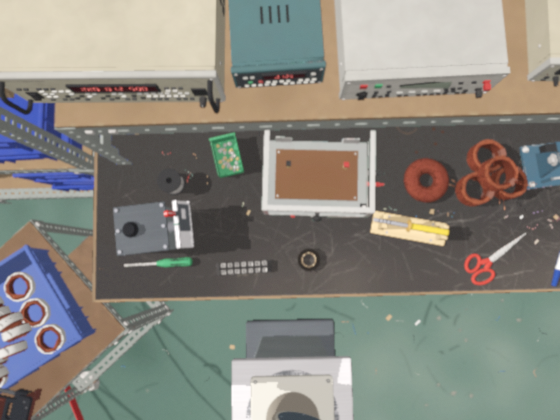

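The side view shows the tank at the bottom (about (303,360)) with the red grip at (284,304). The rest is at (300,165). In the top view the tank is at (140,228), its grip at (169,214), and the yellow handle at (430,229). The tube side faces -y and the gauge tip points +y.

```bash
python3 - <<'E'
from h import *
s=cam("side");t=cam("top")
print("grip",tri(ray(s,284,304),ray(t,168.9,214.7)))
print("handle",plane(t,428.8,228.8,68), tri(ray(s,301.7,145.6),ray(t,428.8,228.8)))
a=cv2.resize(s["img"][285:415,255:355],None,fx=4,fy=4,interpolation=2)
b=cv2.resize(t["img"][190:290,100:200],None,fx=4,fy=4,interpolation=2)
b=cv2.copyMakeBorder(b,0,120,0,0,0)
cv2.imwrite("pics/c1.png",np.hstack([a,b]))
w=cam("wrist");print(np.array(w["hand_eye"]).round(2),w["fx"],w["C"])
E
```

```text
grip (array([533.69892087, 289.4979753 , 142.66367105]), [np.float64(1.8599652234014796), np.float64(1.8599652234017576)])
handle [ 484.38011577 -365.79654423   68.        ] (array([ 483.87020845, -365.35742774,   69.30281476]), [np.float64(0.4373981282940802), np.float64(0.43739812829417285)])
[[   0.     -0.97   -0.25   67.11]
 [   1.     -0.      0.      0.52]
 [  -0.     -0.25    0.97 -179.1 ]
 [   0.      0.      0.      1.  ]] 328.7975757264344 [ 78.30199732 624.01721439 384.80682388]
```

View pics/c1.png

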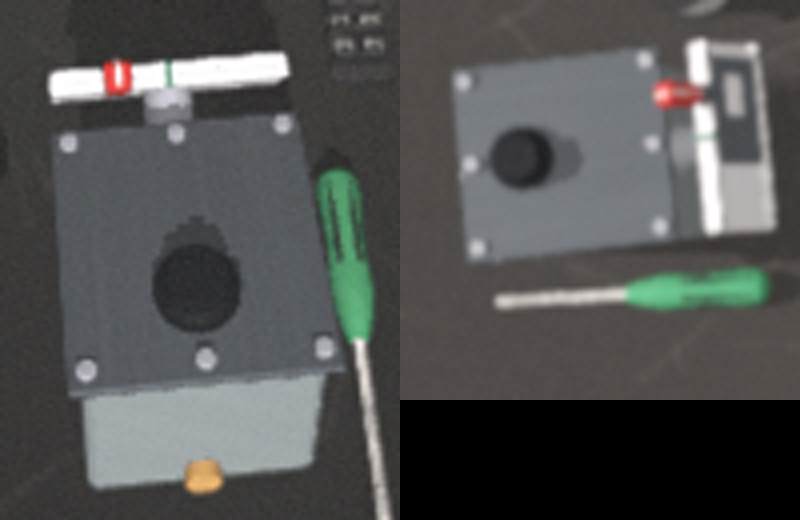

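The crop shows the plate's white rail, the red grip with its white line at (118,77), and the green mark at (168,75). In the top half the lid screws sit at (653,143) and (470,163), which gives the tank yaw.

```bash
cat >> h.py <<'E'
def G(tx):  # guide rotation from tank x heading (deg)
    a=np.radians(tx); X=np.array([np.cos(a),np.sin(a),0]); Z=np.array([0,0,1.]);Y=np.cross(Z,X)
    c,s=np.cos(np.pi/6),.5; x=c*X-s*Z; z=s*X+c*Z; return np.c_[x,Y,z]
def row(p,Rt):  # print row to reach tool pose
    o=status.get_obs(); R0=R.from_rotvec(o["orientation"]).as_matrix()
    print("row",(R0.T@(np.asarray(p)-o["ee_pos"])).round(1).tolist(),R.from_matrix(R0.T@Rt).as_rotvec().round(4).tolist())
def toolR(Gm): # tool x=guide x, y=-guide y, z=-guide z
    return np.c_[Gm[:,0],-Gm[:,1],-Gm[:,2]]
E
python3 - <<'E'
from h import *
t=cam("top")
c=lambda u,v:plane(t,100+u/4,190+v/4,133)
P={k:c(*v) for k,v in dict(l0=(463,82),l1=(470,163),l2=(477,248),r0=(645,60),r1=(653,143),r2=(661,226)).items()}
v=sum(P[f"l{i}"]-P[f"r{i}"] for i in range(3)); w=P["l0"]-P["l2"]+P["r0"]-P["r2"]
h=np.degrees(np.arctan2(v[1],v[0]));print(P["r1"],P["l1"],h,np.degrees(np.arctan2(w[1],w[0]))+90)
g=G(h); gt=np.array([534,289.5,143])+15*g[:,2]; print(gt,g.round(3))
row(gt+80*g[:,2],toolR(g))
E
```

```text
[499.13642313  58.85357087 133.        ] [489.8247377  171.84286236 133.        ] 95.1245813884327 94.16107287240358
[533.33008788 296.97002127 155.99038106] [[-0.077 -0.996 -0.045]
 [ 0.863 -0.089  0.498]
 [-0.5    0.     0.866]]
row [-438.2, -175.3, -19.3] [0.3263, -0.4527, 1.2195]
```

```bash
python3 - <<'E'
from h import *
t=cam("top")
c=lambda u,v:plane(t,u/4,190+v/4,133)
P={k:c(*v) for k,v in dict(l0=(463,82),l1=(470,163),l2=(477,248),r0=(645,60),r1=(653,143),r2=(661,226)).items()}
v=sum(P[f"l{i}"]-P[f"r{i}"] for i in range(3)); w=P["l0"]-P["l2"]+P["r0"]-P["r2"]
h=np.degrees(np.arctan2(v[1],v[0]));print(P["r1"],P["l1"],h,np.degrees(np.arctan2(w[1],w[0]))+90)
g=G(h); gt=np.array([534,289.5,143])+15*g[:,2]; print(gt)
row(gt+80*g[:,2],toolR(g))
E
```

```text
[505.75863169 306.11477228 133.        ] [496.39071033 420.00151723 133.        ] 95.11547219981709 95.40255634381926
[533.33127551 296.97012768 155.99038106]
row [-438.3, -175.3, -19.2] [0.3264, -0.4528, 1.2195]
```

```bash
python3 -m inch '[[[0,0,-50,0,0,0,100],[-40,-20,-80,0,0,0,100],[-438,-175,-60,0.33,-0.45,1.22,100],[-438,-175,-60,0.33,-0.45,1.22,100],[-438,-175,-60,0.33,-0.45,1.22,100],[-438,-175,-60,0.33,-0.45,1.22,100],[-438,-175,-60,0.33,-0.45,1.22,100],[-438,-175,-60,0.33,-0.45,1.22,100],[-438,-175,-40,0.326,-0.453,1.22,100],[-438,-175,-19,0.326,-0.453,1.22,100],[-438,-175,-19,0.326,-0.453,1.22,100],[-438,-175,-19,0.326,-0.453,1.22,100],[-438,-175,-19,0.326,-0.453,1.22,100],[-438,-175,-19,0.326,-0.453,1.22,100],[-438,-175,-19,0.326,-0.453,1.22,100],[-438,-175,-19,0.326,-0.453,1.22,100],[-438,-175,-19,0.326,-0.453,1.22,100]]]'
python3 - <<'E'
from h import *
d=cam("wrist");cv2.imwrite("pics/w1.png",d["img"])
print(d["C"]);print([x[1:] for x in mask(d,(0,130,80),(8,255,255))[1]],[x[1:] for x in mask(d,(40,90,30),(85,255,255))[1]])
print(proj(d,[533.3,297,156]))
E
```

```text
t: 2.05
ee_pos: [529.2, 338.0, 226.0]
orientation: [1.831, 2.003, -0.487]
ft_force: [0.1, 1.1, -0.4]
width: 87.9
grasp_force: 0.0
[516.26025323 485.42656041 347.63698282]
[([447, 91, 15, 22, 54], [451.0, 99.1]), ([278, 194, 18, 23, 297], [286.5, 204.9]), ([454, 234, 38, 27, 603], [471.2, 245.8]), ([268, 277, 4, 8, 25], [269.1, 280.5]), ([324, 342, 8, 9, 56], [327.6, 346.0]), ([273, 345, 47, 22, 880], [296.6, 356.1]), ([193, 360, 29, 12, 240], [207.4, 365.4])] [([357, 187, 85, 60, 3561], [398.4, 214.9]), ([257, 196, 3, 12, 28], [258.1, 201.3])]
[285.99152135 207.55295561]
```

View pics/w1.png

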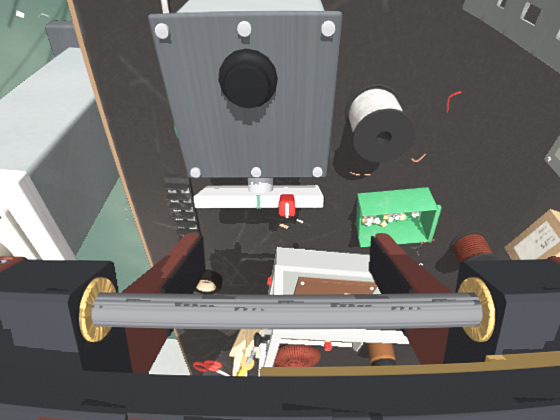

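The wrist view shows the red grip at (286,205) with its white line, and the green mark at (258,201) on the white rail. The tank and cap are above it in the picture.

```bash
python3 - <<'E'
from h import *
d=cam("wrist");g=G(95.2);gt=np.array([533.3,297,156.])
def box(gt):
    q=np.array([proj(d,gt+g@np.array([a,b,c])) for a in(-7,7) for b in(-7,7) for c in(-28,0)]);return q.min(0).round(1),q.max(0).round(1)
print(box(gt));
for a in range(3): print(a,[x for x in box(gt+5*g[:,a])])
l,_=mask(d,(0,130,80),(8,255,255))
# green mark ray on plane: point at guide (., 0, 26); grip bottom at z=28
l,c=mask(d,(40,90,30),(85,255,255));print(c[-1])
# rail: white mask extents for yaw
m=cv2.inRange(cv2.cvtColor(d["img"],cv2.COLOR_BGR2HSV),(0,0,190),(180,40,255))[180:215,190:330]
ys,xs=np.nonzero(m);print(xs.min()+190,xs.max()+190,ys.min()+180,ys.max()+180)
k=d["img"][190:222,250:300];cv2.imwrite("pics/w1c.png",cv2.resize(k,None,fx=12,fy=12,interpolation=0))
E
```

```text
(array([277.3, 192.1]), array([294.5, 215.8]))
0 [array([277.2, 186.6]), array([294.5, 209.9])]
1 [array([271.2, 192.1]), array([288.4, 215.8])]
2 [array([277.1, 193.3]), array([294.7, 217.5])]
(4, [257, 196, 3, 12, 24], [257.9, 201.7])
191 322 181 214
```

View pics/w1c.png

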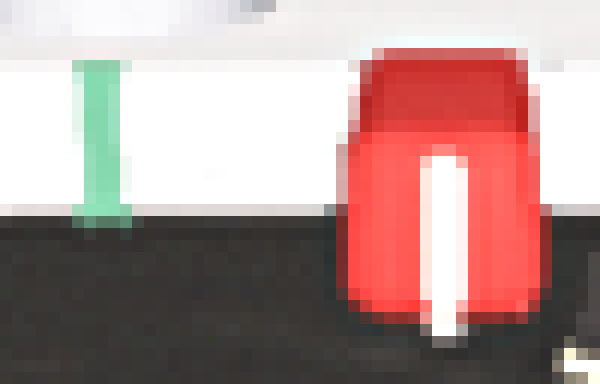

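```bash
python3 - <<'E'
from h import *
g=G(95.2);gt=np.array([533.3,297,156.])+g@[-1.1,-.8,.5]
row(gt-5*g[:,2],toolR(g))
E
```

```text
row [-1.8, 1.0, 85.3] [0.0005, -0.001, -0.0014]
```

```bash
python3 -m inch '[[[-2,1,30,0,0,0,100],[-2,1,60,0,0,0,60],[-2,1,80,0,0,0,60],[-2,1,85,0,0,0,60],[-2,1,85,0,0,0,60],[-2,1,85,0,0,0,30],[-2,1,85,0,0,0,0],[-2,1,85,0,0,0,0],[-2,1,85,0,0,0,0],[-2,1,85,0,0,0,0],[-2,1,85,0,0,0,0],[-2,1,85,0,0,0,0]]]'
```

```text
t: 3.35
ee_pos: [534.6, 293.4, 152.6]
orientation: [1.832, 2.002, -0.49]
ft_force: [0.3, -0.7, 0.5]
width: 3.3
grasp_force: 0.0
```

```bash
python3 - <<'E'
from h import *
d=cam("wrist");s=cam("side");t=cam("top")
o=status.get_obs();print(o["width"],proj(d,o["ee_pos"]))
a=cv2.resize(d["img"][130:280,180:380],None,fx=2,fy=2)
b=cv2.resize(s["img"][255:345,240:340],None,fx=4,fy=4);b=cv2.resize(b,(333,300))
cv2.imwrite("pics/w2.png",np.hstack([a,b]))
E
```

```text
0.7971032589681626 [285.359268  241.8277227]
```

View pics/w2.png

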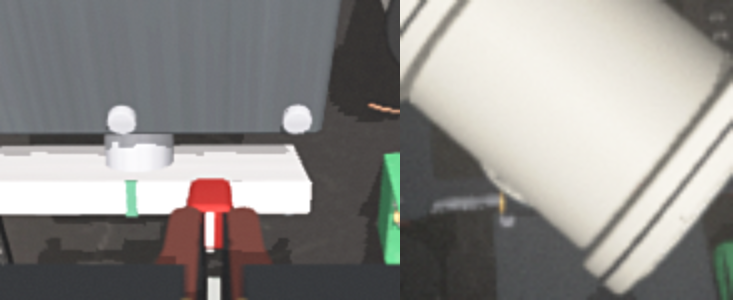

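The left half shows the fingers closed in front of the grip, on the side away from the tank. The grip's red is still visible behind them at about (285,225). The mark runs from (245,219) to (245,238). I'll triangulate using the two wrist views.

```bash
python3 - <<'E'
from h import *
d=cam("wrist");o=status.get_obs();g=G(95.2)
print(o["ee_pos"],o["width"],o["ft_force"])
e=dict(d);Rt=R.from_rotvec([1.831,2.003,-.487]).as_matrix();H=np.array(d["hand_eye"])
e["C"]=np.array([529.2,338.0,226.0])+Rt@H[:3,3];e["Rw"]=Rt@H[:3,:3]
gt=np.array([533.3,297,156.])+g@[-1.1,-.8,.5]
for n,a,b in (("mark top",(258.3,195.3),(245.5,219.8)),("mark bot",(258.3,208.6),(245.5,238.3)),("red back",(287,194.2),(285,219.5))):
    p,r=tri(ray(e,*a),ray(d,*b));print(n,p.round(1),np.round(r,2),"rel gt in guide",(g.T@(p-gt)).round(1))
q=np.array([proj(d,gt+g@np.array([a,b,c])) for a in(-7,7) for b in(-7,7) for c in(-28,0)]);print(q.min(0),q.max(0))
print([x[1:] for x in mask(d,(0,130,80),(8,255,255))[1] if 200<x[1][1]<260])
E
```

```text
[534.58050744 293.35999885 152.48885094] 0.7438373084186757 [-0.22484     0.10913389 -0.29926303]
mark top [509.2 279.2 123.9] [0.12 0.12] rel gt in guide [  3.7  26.4 -36.1]
mark bot [510.  270.9 133. ] [0.11 0.11] rel gt in guide [ -8.1  26.4 -32.3]
red back [534.9 288.3 130. ] [0.13 0.13] rel gt in guide [  6.5   0.  -27.4]
[272.48678373 218.45094773] [297.58012674 256.12073148]
[([274, 220, 31, 34, 350], [285.4, 229.1]), ([483, 253, 46, 32, 893], [504.0, 267.2])]
```

```bash
python3 - <<'E'
from h import *
d=cam("wrist");o=status.get_obs();T=R.from_rotvec(o["orientation"]).as_matrix()
cv2.imwrite("pics/w3.png",cv2.resize(d["img"][205:305,235:345],None,fx=6,fy=6,interpolation=0))
for z in(-40,-20,0,10,19): print(z,proj(d,o["ee_pos"]+T@np.array([0,0,z])).round(1),proj(d,o["ee_pos"]+T@np.array([10,0,z])).round(1))
E
```

```text
-40 [285.1 272.5] [285.1 252.4]
-20 [285.3 255.4] [285.3 237.3]
0 [285.4 241.8] [285.4 225.4]
10 [285.4 236. ] [285.4 220.3]
19 [285.5 231.2] [285.5 216.1]
```

View pics/w3.png

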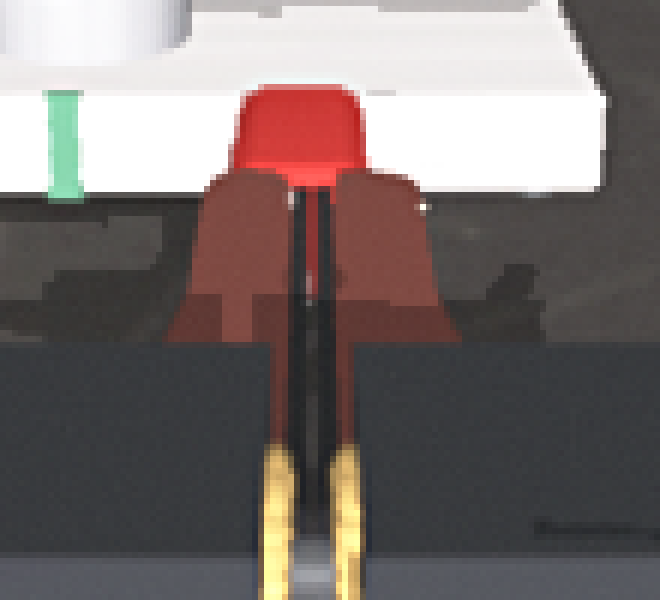

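The fingers are fully closed above the grip: their tips end at about (265..305, 233) and the grip's top face lies below them. So they did not reach down far enough.

```bash
python3 - <<'E'
from h import *
print(ctrl.tcp_to_tips, [a for a in dir(ctrl) if a[0]!='_'])
o=status.get_obs();print(o["ee_pos"],o["ft_force"],o["width"])
d=cam("wrist");print([x[1:] for x in mask(d,(40,90,30),(85,255,255))[1]])
E
python3 -m inch '[[[0,0,0,0,0,0,40],[0,0,0,0,0,0,40],[0,0,0,0,0,0,40],[0,0,0,0,0,0,40],[0,0,2,0,0,0,40],[0,0,4,0,0,0,40],[0,0,4,0,0,0,40]]]'
```

```text
19.0 ['Unreachable', 'close_job', 'tcp_to_tips']
[534.58830363 293.39230407 152.50671599] [-0.63095968  0.7330518  -0.04612723] 0.2419716001250779
[([369, 200, 108, 70, 5647], [421.4, 233.8]), ([243, 221, 6, 17, 64], [245.3, 229.6])]
t: 4.35
ee_pos: [534.6, 291.1, 148.7]
orientation: [1.832, 2.002, -0.491]
ft_force: [-0.5, -0.2, 0.2]
width: 35.2
grasp_force: 0.0
```

```bash
python3 -m inch '[[[0,0,2,0,0,0,40],[0,0,3,0,0,0,40],[0,0,3,0,0,0,0],[0,0,3,0,0,0,0],[0,0,3,0,0,0,0],[0,0,3,0,0,0,0],[0,0,3,0,0,0,0],[0,0,3,0,0,0,0],[0,0,3,0,0,0,0]]]'
python3 - <<'E'
from h import *
d=cam("wrist");o=status.get_obs();print(o["width"],o["grasp_force"],o["ft_force"])
cv2.imwrite("pics/w4.png",cv2.resize(d["img"][195:305,225:355],None,fx=6,fy=5,interpolation=0))
E
```

```text
t: 5.25
ee_pos: [534.9, 289.9, 146.5]
orientation: [1.832, 2.002, -0.49]
ft_force: [0.1, -0.2, 0.3]
width: 0.5
grasp_force: 0.0
0.46237897183034943 0.0 [-0.39409522  0.11102703  0.61633369]
```

View pics/w4.png

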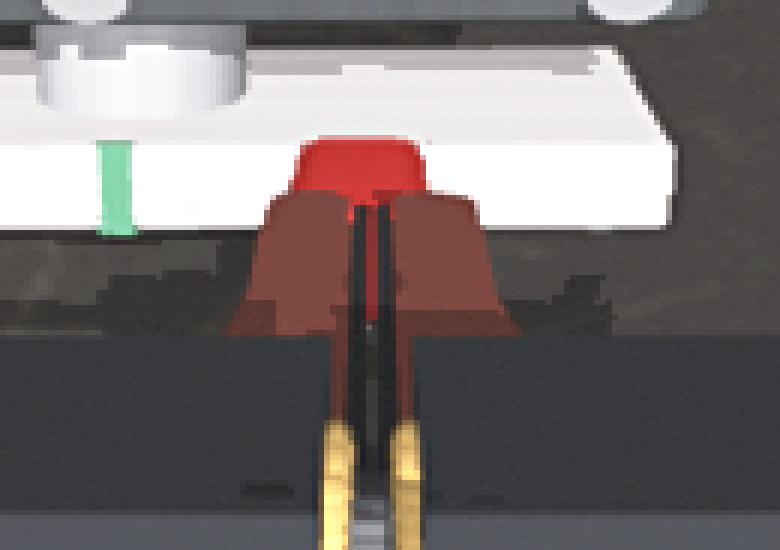

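The fingertips sit just above the grip's top face, at about (286,233). Scaling from the finger spread puts the tips about 13 mm behind the nominal TCP, so I'll go 20 mm deeper and watch the force.

```bash
python3 -m inch '[[[0,0,0,0,0,0,45],[0,0,0,0,0,0,45],[0,0,0,0,0,0,45],[0,0,0,0,0,0,45],[0,0,0,0,0,0,45],[0,0,3,0,0,0,45],[0,0,6,0,0,0,45],[0,0,9,0,0,0,45]]]'
python3 -m inch '[[[0,0,3,0,0,0,45],[0,0,6,0,0,0,45],[0,0,9,0,0,0,45],[0,0,10,0,0,0,45],[0,0,10,0,0,0,0],[0,0,10,0,0,0,0],[0,0,10,0,0,0,0],[0,0,10,0,0,0,0],[0,0,10,0,0,0,0],[0,0,10,0,0,0,0]]]'
```

```text
t: 6.1
ee_pos: [535.3, 285.2, 138.4]
orientation: [1.831, 2.002, -0.49]
ft_force: [0.1, -0.4, 0.5]
width: 39.4
grasp_force: 0.0
t: 7.1
ee_pos: [535.7, 280.6, 130.1]
orientation: [1.832, 2.002, -0.49]
ft_force: [-1.6, 0.9, 0.4]
width: 13.9
grasp_force: 30.0
```

```bash
python3 -m inch '[[[0,-3,0,0,0,0,0],[0,-7,0,0,0,0,0],[0,-12,0,0,0,0,0],[0,-17,0,0,0,0,0],[0,-22,0,0,0,0,0],[0,-26,0,0,0,0,0],[0,-26,0,0,0,0,0],[0,-26,0,0,0,0,0]]]'
python3 - <<'E'
from h import *
o=status.get_obs();print(o["ft_force"])
d=cam("wrist");print([x[1:] for x in mask(d,(40,90,30),(85,255,255))[1]],[x[1:] for x in mask(d,(0,150,120),(8,255,255))[1] if 200<x[1][1]<260])
E
```

```text
t: 7.9
ee_pos: [509.3, 278.1, 130.1]
orientation: [1.832, 2.002, -0.491]
ft_force: [-2.1, 1.0, 2.9]
width: 13.4
grasp_force: 30.0
[-2.06044344  1.00503521  2.8630371 ]
[([396, 205, 120, 74, 6345], [455.3, 240.3])] [([273, 233, 28, 42, 965], [286.4, 253.0])]
```

Mark is hidden behind the grip, so it is nearly aligned. I'll release, back off, and check.

```bash
python3 -m inch '[[[0,0,0,0,0,0,60],[0,0,0,0,0,0,60],[0,0,0,0,0,0,60],[0,0,0,0,0,0,60],[0,0,0,0,0,0,60],[0,0,-20,0,0,0,60],[0,0,-50,0,0,0,60],[0,0,-100,0,0,0,100],[0,0,-110,0,0,0,100],[0,0,-110,0,0,0,100],[0,0,-110,0,0,0,100]]]'
python3 - <<'E'
from h import *
d=cam("wrist");m1=mask(d,(40,90,30),(85,255,255))[1];m2=mask(d,(0,150,120),(8,255,255))[1]
print([x[1:] for x in m1],[x[1:] for x in m2 if 150<x[1][1]<260])
a=cv2.resize(d["img"][175:265,170:400],None,fx=3.4,fy=3.4,interpolation=2)
cv2.imwrite("pics/w5.png",a)
o=status.get_obs();g=G(95.2)
gt=np.array([533.3,297,156.])+g@[-1.1,-.8,.5]+26*g[:,1]
print(proj(d,gt),proj(d,gt+g@[-2,0,-33]),proj(d,gt+g@[-8,0,-33]),proj(d,gt+g@[4,0,-35]))
E
```

```text
t: 9.05
ee_pos: [504.4, 332.1, 224.2]
orientation: [1.831, 2.002, -0.492]
ft_force: [-0.7, -0.4, -1.2]
width: 81.0
grasp_force: 0.0
[([189, 54, 20, 85, 634], [197.5, 100.6]), ([374, 186, 88, 59, 3829], [417.0, 214.6])] [([279, 193, 17, 22, 272], [286.8, 203.1]), ([479, 234, 29, 20, 285], [493.4, 243.0])]
[286.34748313 207.21882082] [286.40833408 200.11249774] [286.41843346 206.52828365] [286.4012844  193.16208214]
```

View pics/w5.png

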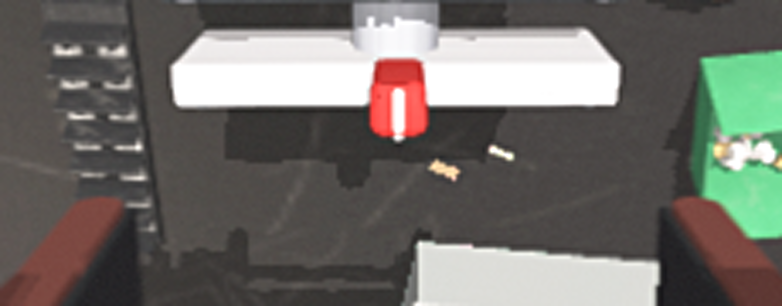

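The grip's white line at (287,203) stands over the middle of the tube and hides the mark, so the shutter is open. On to the gauge.

```bash
cat >> h.py <<'E'
def vert(h): # tool down, x at heading h deg
    a=np.radians(h);x=np.array([np.cos(a),np.sin(a),0]);z=np.array([0,0,-1.]);return np.c_[x,np.cross(z,x),z]
E
python3 - <<'E'
from h import *
t=cam("top");l,c=mask(t,(20,110,100),(34,255,255));print([x[1:] for x in c])
j=max(c,key=lambda x:x[1][4])[0];ys,xs=np.nonzero(l==j)
vx,vy,x0,y0=cv2.fitLine(np.c_[xs,ys].astype(np.float32),cv2.DIST_L2,0,.01,.01).ravel()
a,b=plane(t,x0-15*vx,y0-15*vy,70),plane(t,x0+15*vx,y0+15*vy,70);v=a-b
h=np.degrees(np.arctan2(v[1],v[0]));print(a,b,h, plane(t,x0,y0,70))
row([484,-340,240],vert(h))
E
```

```text
[([87, 196, 5, 16, 44], [89.0, 203.3]), ([409, 223, 41, 13, 271], [429.3, 228.9])]
[ 491.73154313 -328.85726216   70.        ] [ 476.41289705 -404.15259742   70.        ] 78.50026526178421 [ 484.06686411 -366.52982828   70.        ]
row [-585.3, -79.4, 320.4] [0.074, 0.5219, 0.283]
```

```bash
python3 -m inch '[[[-20,0,-45,0,0,0,100],[-60,0,-104,0,0,0,100],[-60,0,-104,0,0,0,100],[-645,-79,216,0.074,0.522,0.283,100],[-645,-79,216,0.074,0.522,0.283,100],[-645,-79,216,0.074,0.522,0.283,100],[-645,-79,216,0.074,0.522,0.283,100],[-645,-79,216,0.074,0.522,0.283,100],[-645,-79,216,0.074,0.522,0.283,100],[-645,-79,216,0.074,0.522,0.283,100],[-645,-79,216,0.074,0.522,0.283,100],[-645,-79,216,0.074,0.522,0.283,100],[-645,-79,216,0.074,0.522,0.283,100],[-645,-79,216,0.074,0.522,0.283,100],[-645,-79,216,0.074,0.522,0.283,100],[-645,-79,216,0.074,0.522,0.283,100],[-585,-79,320,0.074,0.522,0.283,100],[-585,-79,320,0.074,0.522,0.283,100],[-585,-79,320,0.074,0.522,0.283,100],[-585,-79,320,0.074,0.522,0.283,100]]]'
```

```text
t: 11.15
ee_pos: [482.1, -337.1, 235.0]
orientation: [-2.426, -1.98, -0.001]
ft_force: [-0.1, 0.2, 0.6]
width: 87.7
grasp_force: 0.0
```

```bash
python3 - <<'E'
from h import *
o=status.get_obs();print(o["ee_pos"],o["qpos"])
d=cam("wrist");cv2.imwrite("pics/w6.png",d["img"])
l,c=mask(d,(20,110,100),(34,255,255));print([x[1:] for x in c if x[1][4]>60]);
for x in c:
    if x[1][4]>500:
        ys,xs=np.nonzero(l==x[0]);print(cv2.minAreaRect(np.c_[xs,ys].astype(np.float32)))
print(proj(d,[484,-366,70]))
E
```

```text
[ 482.1068923  -337.12926095  235.02207583] [-0.63227153  0.34226831  1.68098345  0.00358741  1.12776007 -0.4318369 ]
[([282, 161, 27, 96, 1368], [295.0, 209.2]), ([79, 317, 8, 19, 64], [82.6, 326.4]), ([485, 319, 9, 20, 62], [489.0, 330.4]), ([260, 351, 300, 25, 2783], [425.7, 366.1])]
((295.0, 208.5), (95.0, 26.0), 90.0)
((409.7080383300781, 366.3344421386719), (14.778279304504395, 299.80682373046875), 86.89547729492188)
[294.11986361 213.68235914]
```

View pics/w6.png

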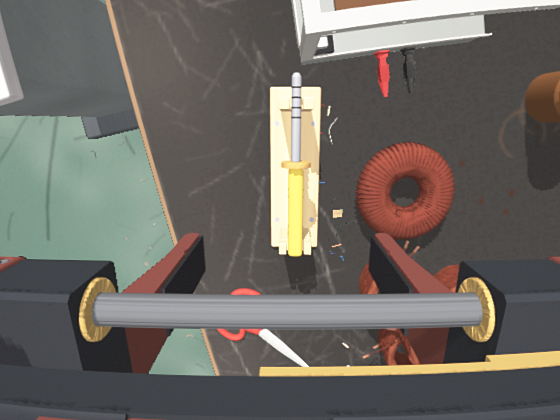

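The wrist view shows the gauge lying in the rest, nearly upright in the picture: tip (296,74), collar (296,163), handle end (295,256). It is well aligned with the tool heading.

```bash
python3 - <<'E'
from h import *
d=cam("wrist");o=status.get_obs();T=R.from_rotvec(o["orientation"]).as_matrix();h=np.degrees(np.arctan2(T[1,0],T[0,0]));print("tool h",h,"C",d["C"])
tip=plane(d,296.3,73.5,62);rear=plane(d,295.2,256,71);col=plane(d,295.8,161.5,70)
for p in(tip,col,rear):print(p,T.T@(p-o["ee_pos"]))
v=tip-rear;print(np.degrees(np.arctan2(v[1],v[0])),np.linalg.norm(v[:2]))
# edges of handle columns per row
hs=cv2.cvtColor(d["img"],cv2.COLOR_BGR2HSV);m=cv2.inRange(hs,(20,110,100),(34,255,255))
for r in (175,190,205,220,235,245): 
    x=np.nonzero(m[r,270:320])[0]+270;print(r,x.min(),x.max())
# open fingertip inner edges: finger brown mask columns around rows
E
```

```text
tool h 78.48833299140567 C [ 498.15842274 -272.11338655  417.30814849]
[ 517.07955944 -224.55054373   62.        ] [117.10928995   8.72042803 178.28393212]
[ 498.98853424 -312.14781268   70.        ] [ 27.69321011   8.47778359 169.96092139]
[ 477.7151125  -416.48684695   71.        ] [-78.78812714   8.4554553  168.57641229]
78.40985917824531 195.93137618593238
175 286 300
190 286 300
205 286 300
220 286 300
235 286 299
245 286 299
```

```bash
python3 -m inch '[[[-41,8,40,0,0,0,100],[-41,8,90,0,0,0,100],[-41,8,140,0,0,0,70],[-41,8,170,0,0,0,60],[-41,8,185,0,0,0,50],[-41,8,195,0,0,0,45],[-41,8,195,0,0,0,45],[-41,8,195,0,0,0,45]]]'
python3 -m inch '[[[0,0,0,0,0,0,0],[0,0,0,0,0,0,0],[0,0,0,0,0,0,0],[0,0,0,0,0,0,0],[0,0,0,0,0,0,0],[0,0,0,0,0,0,0]]]'
```

```text
t: 12.05
ee_pos: [487.0, -380.3, 47.2]
orientation: [2.43, 1.987, 0.006]
ft_force: [0.4, 0.7, 0.4]
width: 43.3
grasp_force: 0.0
t: 12.65
ee_pos: [483.3, -378.8, 45.7]
orientation: [-2.429, -1.986, -0.002]
ft_force: [-8.9, 1.0, 8.9]
width: 16.1
grasp_force: 30.0
```

```bash
python3 -m inch '[[[0,0,-5,0,0,0,0],[0,0,-20,0,0,0,0],[0,0,-60,0,0,0,0],[0,0,-110,0,0,0,0],[0,0,-160,0,0,0,0],[0,0,-200,0,0,0,0],[0,0,-240,0,0,0,0],[0,0,-240,0,0,0,0],[0,0,-240,0,0,0,0]]]'
python3 - <<'E'
from h import *
d=cam("wrist");o=status.get_obs();print(o["ee_pos"],o["ft_force"],o["width"])
hs=cv2.cvtColor(d["img"],cv2.COLOR_BGR2HSV)
l,c=mask(d,(15,60,90),(34,255,255));print([x[1:] for x in c if x[1][4]>60])
for r in range(20,240,12): print(r,' '.join('%d,%d,%d'%tuple(hs[r,u]) for u in range(270,312,4)))
E
```

```text
t: 13.55
ee_pos: [485.7, -380.3, 287.1]
orientation: [2.43, 1.986, 0.007]
ft_force: [-0.3, -0.6, -2.2]
width: 15.9
grasp_force: 30.0
[ 484.90378565 -379.67407152  285.26819729] [ 0.12475838  0.57296277 -1.83233142] 15.84152590541495
[([130, 55, 23, 70, 234], [140.7, 87.2]), ([254, 56, 67, 239, 6538], [286.6, 194.2]), ([266, 64, 11, 54, 248], [273.3, 86.3]), ([318, 171, 9, 8, 65], [322.0, 174.1]), ([166, 183, 15, 39, 117], [172.9, 201.8]), ([242, 279, 11, 67, 500], [246.4, 312.5]), ([320, 279, 12, 67, 496], [326.6, 312.5]), ([84, 357, 370, 20, 4491], [290.5, 368.3])]
20 12,27,93 13,22,83 120,8,203 120,3,231 128,4,240 120,4,229 124,8,213 120,6,90 15,11,97 150,4,71 120,7,69
32 6,15,84 13,22,81 120,6,198 126,5,233 120,3,239 128,4,227 129,9,209 165,5,111 30,9,113 30,9,110 50,7,113
44 13,28,83 15,25,83 126,6,198 132,5,233 126,5,240 126,6,227 124,10,210 165,5,107 13,22,83 6,16,80 17,22,81
56 15,82,134 16,85,138 120,8,197 126,5,234 128,4,238 128,4,227 125,7,206 9,25,103 14,67,111 0,16,79 9,22,81
68 27,30,255 30,23,255 127,12,198 128,4,233 126,5,238 126,6,226 125,8,202 21,73,247 27,33,255 8,1
[... 961 characters left out ...]
,124,254 29,111,255 29,111,255 29,111,255 29,114,255 29,114,255 28,127,254 24,155,239 10,19,82 15,24,107
188 24,73,252 29,124,254 29,110,255 29,111,255 29,112,255 29,113,255 29,114,255 28,129,254 23,158,236 8,13,81 11,25,83
200 18,86,227 29,124,254 29,112,255 29,110,255 29,112,255 29,113,255 29,116,255 28,129,254 22,160,230 9,21,86 13,21,84
212 17,53,96 29,124,255 29,111,255 29,112,255 29,112,255 29,113,255 29,114,255 28,130,254 22,159,220 11,21,96 13,24,96
224 14,46,94 29,124,255 29,112,255 29,112,255 29,112,255 29,112,255 29,113,255 28,130,254 22,159,207 9,21,87 15,22,92
236 20,12,66 29,125,255 29,114,255 29,113,255 29,111,255 29,113,255 29,114,255 28,132,253 22,154,159 3,123,162 3,119,158
```

```bash
cat > edges.py <<'E'
from h import *
def edges(d,r,lo=240,hi=335):
    hs=cv2.cvtColor(d["img"],cv2.COLOR_BGR2HSV)[r].astype(int); 
    return hs
def run(m,c):
    a=b=c
    while m[a-1]:a-=1
    while m[b+1]:b+=1
    return a,b
def gauge(d):
    hs=cv2.cvtColor(d["img"],cv2.COLOR_BGR2HSV)
    rod=cv2.inRange(hs,(100,0,150),(150,20,255));yel=cv2.inRange(hs,(15,85,150),(34,255,255))
    return rod,yel
E
python3 - <<'E'
from edges import *
d=cam("wrist");o=status.get_obs();T=R.from_rotvec(o["orientation"]).as_matrix()
rod,yel=gauge(d)
for r in(4,10,20,60,110,118):print("rod",r,run(rod[r],286))
for r in(122,124,126,128,130,132,134,136,138,142,170,230):print("yel",r,run(yel[r],286))
P=lambda *q:proj(d,o["ee_pos"]+T@np.array(q,float)).round(1)
for z in(-13,-16,-20):
    print(z,"collar front top",P(68,0,z-16),"axis",P(68,0,z),"L/R",P(68,16,z),P(68,-16,z),"rod",P(110,5,z),P(110,-5,z))
# side/top rays of handle and collar
for n in("side","top"):
    e=cam(n);l,c=mask(e,(20,90,100),(34,255,255));print(n,[x[1:] for x in c if x[1][4]>30])
    print([proj(e,o["ee_pos"]+T@np.array(q,float)).round(1).tolist() for q in((158,0,-16),(68,0,-16),(12,0,-16),(-38,0,-16))])
E
```

```text
rod 4 (277, 297)
rod 10 (277, 297)
rod 20 (277, 297)
rod 60 (278, 296)
rod 110 (278, 296)
rod 118 (278, 295)
yel 122 (254, 319)
yel 124 (254, 319)
yel 126 (254, 319)
yel 128 (254, 319)
yel 130 (254, 319)
yel 132 (255, 318)
yel 134 (274, 305)
yel 136 (273, 301)
yel 138 (272, 302)
yel 142 (270, 303)
yel 170 (270, 303)
yel 230 (271, 302)
-13 collar front top [284.4 121.6] axis [284.6 121.6] L/R [316.9 121.6] [252.3 121.6] rod [295.1  31. ] [273.9  31. ]
-16 collar front top [284.4 121.6] axis [284.6 121.6] L/R [317.5 121.6] [251.6 121.7] rod [295.3  29.2] [273.6  29.2]
-20 collar front top [284.4 121.6] axis [284.5 121.6] L/R [318.2 121.6] [250.8 121.7] rod [295.5  26.9] [273.3  26.9]
side [([268, 52, 26, 10, 159], [280.3, 56.2]), ([297, 67, 8, 15, 77], [301.0, 74.9])]
[[291.6, 101.0], [297.8, 85.4], [301.4, 76.5], [304.4, 69.0]]
top [([436, 212, 36, 13, 313], [453.3, 218.3])]
[[393.5, 208.6], [435.9, 215.9], [462.4, 220.5], [486.0, 224.5]]
```

```bash
python3 - <<'E'
from edges import *
from scipy.optimize import least_squares
d=cam("wrist");H=np.array(d["hand_eye"]);im=cv2.imread("pics/w1.png")
Rt=R.from_rotvec([1.831,2.003,-.487]).as_matrix();d["C"]=np.array([529.2,338.,226.])+Rt@H[:3,3];d["Rw"]=Rt@H[:3,:3]
gr=im.min(axis=2).astype(float);g=G(95.2);gt=np.array([533.3,297,156.])+g@[-1.1,-.8,.5]
def ends(r):
    x=gr[r]
    def sub(rng,s):
        for u in rng:
            if x[u]>=150>x[u-s]: return u-s*(x[u]-150)/(x[u]-x[u-s])
    return sub(range(180,240),1),sub(range(345,290,-1),-1)
def gf(p):return g.T@(p-gt)
for r in(197,200,203,206):
    a,b=ends(r)
    ca,wa=ray(d,a,r);cb,wb=ray(d,b,r)
    # points with equal guide x,z and 118 apart
    A=np.c_[g.T@wa,-g.T@wb];s,*_=np.linalg.lstsq(A,np.array([0,118.,0]),rcond=None)
    if s[0]<0:s,*_=np.linalg.lstsq(A,np.array([0,-118.,0]),rcond=None)
    print(r,round(a,2),round(b,2),gf(ca+wa*s[0]).round(1),gf(cb+wb*s[1]).round(1))
print("col at u=258 & 210:",gr[190:214,240].astype(int),gr[190:214,310].astype(int))
E
```

```text
197 193.17 323.19 [  4.1  85.3 -29.9] [  3.8 -32.7 -29.8]
200 188.95 323.22 [  3.6  86.3 -20. ] [  3.4 -31.7 -19.9]
203 193.82 322.79 [ -1.8  85.4 -31. ] [ -2.  -32.6 -30.9]
206 194.2 322.74 [ -4.7  85.3 -31.3] [ -4.9 -32.7 -31.2]
col at u=258 & 210: [238 239 238 235 235 245 255 255 255 255 255 255 255 255 255 255 255 233
  58  44  49  51  51  55] [237 238 238 236 235 249 255 255 255 255 255 255 255 255 255 255 255 203
  61  65  73  74  69  73]
```

```bash
cat >> h.py <<'E'
g=G(95.2);gt=np.array([533.3,297,156.])+g@[-1.1,-.8,.5]
A=gt+g@[0,26.35,-57.2]; OFF=np.array([68,1.1,-14.])
def tcp(gp,Rt): return A+g@np.array(gp,float)-Rt@OFF
E
python3 - <<'E'
from h import *
Rt=toolR(g);p=tcp([-125,0,0],Rt);print(A,p);row(p,Rt);row(p+[0,-30,80],Rt)
E
```

```text
[510.51092639 265.50230757 107.44635961] [525.19847417  91.97641157 191.82200395]
row [469.7, -53.7, 93.7] [-0.0762, -0.5242, -0.2843]
row [440.7, -47.8, 13.6] [-0.0762, -0.5242, -0.2843]
```

```bash
python3 -m inch '[[[30,-4,-20,0,0,0,0],[80,-10,-40,0,0,0,0],[125,-15,-40,0,0,0,0],[170,-20,-40,0,0,0,0],[215,-24,-40,0,0,0,0],[260,-28,-40,0,0,0,0],[305,-34,-40,0,0,0,0],[350,-40,-40,0,0,0,0],[390,-44,-20,-0.02,-0.13,-0.07,0],[420,-47,0,-0.04,-0.26,-0.14,0],[440,-48,14,-0.06,-0.39,-0.21,0],[441,-48,14,-0.076,-0.524,-0.284,0],[441,-48,14,-0.076,-0.524,-0.284,0],[441,-48,14,-0.076,-0.524,-0.284,0],[441,-48,14,-0.076,-0.524,-0.284,0],[441,-48,14,-0.076,-0.524,-0.284,0]]]'
python3 - <<'E'
from edges import *
o=status.get_obs();Rt=toolR(g);row(tcp([-125,0,0],Rt),Rt);print(o["ft_force"],o["width"])
d=cam("wrist");rod,yel=gauge(d)
for r in(4,20,60,100):print(run(rod[r],286))
print([run(yel[r],286) for r in(116,120,124,128,132)],[r for r in range(100,150) if yel[r,260]])
E
```

```text
t: 15.4
ee_pos: [526.1, 60.5, 273.1]
orientation: [1.833, 1.998, -0.487]
ft_force: [-0.1, 1.0, -1.6]
width: 15.7
grasp_force: 30.0
row [67.9, 1.6, 54.7] [0.0013, 0.0001, -0.0049]
[-0.07270081  0.99941855 -1.57233641] 15.706016463892896
(278, 297)
(278, 297)
(278, 297)
(278, 296)
[(286, 286), (256, 297), (255, 319), (255, 319), (256, 318)] [120, 121, 122, 123, 124, 125, 126, 127, 128, 129, 130, 131, 132, 133]
```

```bash
python3 -m inch '[[[20,0,18,0,0,0,0],[40,1,36,0,0,0,0],[60,1.5,50,0,0,-0.003,0],[68,1.6,54.7,0,0,-0.005,0],[68,1.6,54.7,0,0,-0.005,0],[68,1.6,54.7,0,0,-0.005,0],[68,1.6,54.7,0,0,-0.005,0]]]'
python3 - <<'E'
from edges import *
o=status.get_obs();Rt=toolR(g);row(tcp([-125,0,0],Rt),Rt);print(o["ft_force"],o["width"])
d=cam("wrist");rod,yel=gauge(d)
print([run(rod[r],286) for r in(4,20,60,100)])
l,c=mask(d,(0,150,100),(8,255,255));print([x[1:] for x in c if x[1][1]<120])
print([proj(d,A+g@[x,0,z]).round(1).tolist() for x,z in((0,57),(0,0),(-35,0))])
s=cam("side");t=cam("top")
for e in(s,t):
  print([proj(e,A+g@[x,0,0]).round(1).tolist() for x in(-35,-80,-125,-180)])
  l,c=mask(e,(20,90,100),(34,255,255));print([x[1:] for x in c if x[1][4]>30 and x[1][1]>100])
E
```

```text
t: 16.15
ee_pos: [525.4, 93.0, 192.3]
orientation: [1.825, 2.004, -0.489]
ft_force: [0.5, -1.1, -1.6]
width: 15.8
grasp_force: 30.0
row [-0.6, -0.3, 0.9] [0.003, 0.0012, 0.0021]
[ 0.51835001 -1.10907657 -1.6098065 ] 15.801330650640054
[(278, 297), (278, 297), (278, 297), (278, 296)]
[]
[[288.9, -254.9], [287.8, -157.3], [287.6, -79.3]]
[[295.1, 287.0], [293.1, 265.4], [291.2, 244.5], [289.0, 219.8]]
[([285, 215, 10, 27, 208], [289.8, 228.2])]
[[192.4, 222.2], [206.4, 219.6], [221.0, 216.9], [239.6, 213.5]]
[([229, 207, 30, 10, 225], [244.6, 211.7])]
```

```bash
python3 -m inch '[[[15,0,1,0,0,0,0],[30,0,1,0,0,0,0],[30,0,1,0,0,0,0]]]'; python3 -m inch '[[[3,0,0,0,0,0,0],[6,0,0,0,0,0,0],[9,0,0,0,0,0,0],[12,0,0,0,0,0,0],[12,0,0,0,0,0,0]]]'
```

```text
t: 16.6
ee_pos: [521.7, 120.2, 173.7]
orientation: [1.822, 2.008, -0.492]
ft_force: [0.5, 0.1, -2.1]
width: 15.7
grasp_force: 30.0
t: 17.1
ee_pos: [521.2, 129.1, 168.9]
orientation: [1.824, 2.006, -0.491]
ft_force: [1.1, 0.5, -0.7]
width: 15.6
grasp_force: 30.0
```

```bash
python3 -m inch '[[[4,0,0,0,0,0,0],[8,0,0,0,0,0,0],[12,0,0,0,0,0,0],[12,0,0,0,0,0,0]]]'; python3 - <<'E'
from h import *
o=status.get_obs();Rt=toolR(g);row(tcp([-71,0,0],Rt),Rt);print(o["ft_force"],o["grasp_force"],o["joint_torque"])
E
```

```text
t: 17.5
ee_pos: [520.2, 139.6, 162.7]
orientation: [1.824, 2.006, -0.491]
ft_force: [-0.0, -0.6, -1.2]
width: 15.8
grasp_force: 30.0
row [-2.0, 0.7, -1.3] [0.0014, 0.0018, 0.0042]
[-0.04241112 -0.58645391 -1.18573728] 29.986786544322968 [ 1.29421446e-01 -5.33192432e+01 -2.25083882e+01 -1.44214612e+00
  1.32787820e+00  4.84198832e-02]
```

```bash
python3 -m inch '[[[4,0.3,-0.5,0,0,0.003,0],[8,0.3,-0.5,0,0,0.003,0],[12,0.3,-0.5,0,0,0.003,0],[15,0.3,-0.5,0,0,0.003,0],[15,0.3,-0.5,0,0,0.003,0]]]';  python3 -m inch '[[[4,0,0,0,0,0,0],[8,0,0,0,0,0,0],[12,0,0,0,0,0,0],[15,0,0,0,0,0,0],[15,0,0,0,0,0,0]]]'
```

```text
t: 18.0
ee_pos: [519.2, 152.7, 155.6]
orientation: [1.826, 2.003, -0.491]
ft_force: [0.1, -0.1, -1.2]
width: 15.6
grasp_force: 30.0
t: 18.5
ee_pos: [518.0, 165.7, 148.1]
orientation: [1.826, 2.003, -0.49]
ft_force: [0.0, -0.8, -1.5]
width: 15.2
grasp_force: 30.0
```

```bash
python3 -m inch '[[[4,0,0,0,0,0,0],[8,0,0,0,0,0,0],[12,0,0,0,0,0,0],[16,0,0,0,0,0,0],[20,0,0,0,0,0,0],[20,0,0,0,0,0,0]]]';  python3 - <<'E'
from h import *
o=status.get_obs();Rt=toolR(g);row(tcp([0,0,0],Rt),Rt);print(o["ft_force"])
E
```

```text
t: 19.1
ee_pos: [516.4, 183.0, 138.0]
orientation: [1.826, 2.003, -0.49]
ft_force: [-0.1, 0.1, -1.0]
width: 15.5
grasp_force: 30.0
row [18.9, 0.5, -0.9] [0.0015, 0.0018, 0.0013]
[-0.09947992  0.10508602 -0.95624428]
```

```bash
python3 -m inch '[[[4,0,-0.3,0,0,0,0],[8,0,-0.3,0,0,0,0],[11,0,-0.3,0,0,0,0],[11,0,-0.3,0,0,0,0]]]';python3 -m inch '[[[2,0,0,0,0,0,0],[4,0,0,0,0,0,0],[4,0,0,0,0,0,0]]]';python3 -m inch '[[[2,0,0,0,0,0,0],[3,0,0,0,0,0,0],[3,0,0,0,0,0,0]]]'
```

```text
t: 19.5
ee_pos: [515.6, 192.5, 132.8]
orientation: [1.827, 2.003, -0.49]
ft_force: [0.6, -1.0, -2.3]
width: 15.4
grasp_force: 30.0
t: 19.8
ee_pos: [515.5, 192.8, 132.4]
orientation: [1.824, 1.999, -0.496]
ft_force: [0.6, -10.5, 5.6]
width: 15.8
grasp_force: 30.0
t: 20.1
ee_pos: [515.6, 193.0, 132.3]
orientation: [1.821, 1.996, -0.501]
ft_force: [2.9, -20.6, 12.5]
width: 15.4
grasp_force: 30.0
```

```bash
python3 -m inch '[[[0,0,0,0,0,0,0],[-8,0,0,0,0,0,0],[-16,0,0,0,0,0,0],[-28,0,0,0,0,0,0],[-40,0,0,0,0,0,0],[-55,0,0,0,0,0,0],[-70,0,0,0,0,0,0],[-85,0,0,0,0,0,0],[-100,0,0,0,0,0,0],[-115,0,0,0,0,0,0],[-130,0,0,0,0,0,0],[-145,0,0,0,0,0,0],[-160,0,0,0,0,0,0],[-160,0,0,0,0,0,0],[-160,0,0,0,0,0,0]]]'
python3 - <<'E'
from h import *
o=status.get_obs();print(o["ft_force"]);p=np.array(o["ee_pos"]);row([510,20,320],vert(95.2))
E
```

```text
t: 21.6
ee_pos: [527.8, 60.1, 210.0]
orientation: [1.828, 2.002, -0.49]
ft_force: [-1.0, 0.2, -1.7]
width: 16.0
grasp_force: 30.0
[-0.96624947  0.17412116 -1.71718505]
row [-88.3, -21.2, -76.0] [0.0016, 0.5249, 0.0002]
```

```bash
python3 -m inch '[[[-25,-5,-20,0,0,0,0],[-50,-10,-40,0,0.1,0,0],[-70,-15,-60,0,0.2,0,0],[-80,-20,-70,0,0.3,0,0],[-88,-21,-76,0,0.4,0,0],[-88,-21,-76,0.001,0.5,0,0],[-88,-21,-76,0.001,0.525,0,0],[-88,-21,-76,0.001,0.525,0,0],[-88,-21,-76,0.001,0.525,0,0],[-88,-21,-76,0.001,0.525,0,0],[-88,-21,-76,0.001,0.525,0,0],[-88,-21,-76,0.001,0.525,0,0],[-88,-21,-76,0.001,0.525,0,0],[-88,-21,-76,0.001,0.525,0,0],[-88,-21,-76,0.001,0.525,0,0]]]'
python3 - <<'E'
from edges import *
o=status.get_obs();print(o["ft_force"],o["qvel"],R.from_rotvec(o["orientation"]).as_matrix().round(3))
d=cam("wrist");rod,yel=gauge(d)
print([run(rod[r],286) for r in(4,20,60,100)],[run(yel[r],286) for r in(116,120,122,124,126,128,132)])
t=cam("top");l,c=mask(t,(0,130,80),(8,255,255));print([x[1:] for x in c if 150<x[1][0]<200 and x[1][1]>190])
print(proj(t,gt+26*g[:,1]),proj(t,gt))
s=cam("side");l,c=mask(s,(0,130,80),(8,255,255));print([x[1:] for x in c if x[1][1]>285]);print(proj(s,gt+g@[0,26,-14]))
E
```

```text
t: 23.1
ee_pos: [510.2, 20.6, 319.8]
orientation: [2.117, 2.321, -0.0]
ft_force: [0.4, 0.4, -1.4]
width: 16.0
grasp_force: 30.0
[ 0.41483966  0.44396702 -1.4381781 ] [-0.00590904 -0.0025445   0.00048513  0.00084522  0.00064452 -0.00021366] [[-0.092  0.996  0.   ]
 [ 0.996  0.092 -0.   ]
 [-0.     0.    -1.   ]]
[(278, 296), (278, 296), (278, 296), (278, 295)] [(286, 286), (256, 317), (255, 319), (255, 319), (258, 319), (255, 319), (256, 317)]
[]
[165.64706022 223.88079041] [164.66743537 213.26754705]
[([294, 299, 7, 8, 37], [296.9, 302.6])]
[297.69576624 302.27563479]
```

```bash
python3 -c "
from workcell import ctrl;print(ctrl.close_job())"
```

```text
the job is handed in; nothing more can be done
None
```

The job is handed in, and the hand-in call gave no verdict: the shutter is open at the mark, the gauge went down the tube until it met firm resistance, which I took to be the collar on the shutter (about 24 N), and was drawn right out. It is now held level and still about 33 cm above the bench.

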